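Kit the spacers into the fixings carrier and hold it up level

ROBOT

A 6-joint arm with a two-finger parallel gripper is mounted at the origin on the work surface. World frame = base frame: x ahead of the robot, y to its left, z up, the work surface at z = 0. Lengths are in m, angles in degrees, forces in N, time in s.
With the tool pointing down it reaches from about 0.325 to 0.775 m from the base axis. Payload 5.5 kg.
Tool frame: the origin (TCP) lies between the finger pads, 19 mm behind the fingertips; this is the grasp point; z points along the fingers, y is the line along which they close (so a half turn about z gives the same grasp; the last joint's range is limited). The gripper opens to 88 mm and grips with 3 to 60 N. Pads are 20 mm wide; open, the fingers measure 115 mm over their backs; the gripper's body (75 mm by 178 mm) begins 61 mm behind the grasp point.
Start: joints at [-79.681, 5.22, 70.514, -0, 104.267, -3.249], TCP at [0.141, -0.583, 0.241] pointing down, gripper open.
Joint ranges: [-164.24, 164.24], [-49.07, 125.15], [9.68, 141.18], [-86.29, 266.29], [3.28, 154.24], [-151.56, 151.56]. Speed limits (degrees/s): [147.25, 147.25, 172.46, 180, 180, 180].

INTERFACE

Orientations are given as [roll, pitch, yaw] about the fixed x, y, z axes, in that order (R = Rz(yaw) Ry(pitch) Rx(roll)).
In Python, from station import r gives the robot as it stands. The module is installed in compiled form; this text tells all that it offers. Calls block until the motion is done:
- r.reach(position, orientation): joint-space move of the TCP to a pose.
- r.servo_line(position, rotation=None, speed=0.15): straight line of the TCP; rotation=None keeps the orientation; speed is the mean speed in m/s.
- r.move_joints(angles): joint-space move.
- r.let_go() and r.grab(squeeze=None): open the fingers fully, or close them until they stop; squeeze is the grip in N (None keeps the last).
- r.wait(seconds).
- r.inverse_kinematics(position, orientation): joint angles nearest the present ones, or None.
- r.sense(): the state.
- r.snapshot(name): name is "side" or "top" or "wrist"; returns a dict with "frame" (400x640x3 uint8, red, green, blue), "fx", "fy", "cx", "cy" (pixels), "dist_coeffs" ([k1, k2, p1, p2, k3] as OpenCV has them; the pictures are not rectified), "R" (3x3) and "t" (3): a world point X has camera coordinates R X + t. Camera axes: x right, y down, z forward; pixel columns grow to the right and rows downward; lengths in m; the calibration is good to about 2 mm. A picture is of the moment at which its call begins. There is no depth.
A pose or a line that the arm cannot do raises r.IKError and nothing moves.
- r.hand_in(): hands the job in; it is judged then, once.
The state is a dict: "clock": time; "joints": joint angles; "joint_vel": joint speeds; "joint_torque": joint torques, N m; "tcp_pos": TCP position; "orientation": TCP orientation; "contact_force": force on the tool from outside, world axes, zero at the start; "torque": the same for the moment, N m; "opening": finger opening in m; "gripper_force": force on a finger pad.
Only numpy, scipy, OpenCV 4.12 (cv2) and the standard library are available. Lean on these libraries where they do the work, as an engineer would, in place of code of your own. Each camera call takes 0.05 s, during which the arm holds its last target. There are 200 camera calls.

TASK

Load the fixings carrier for the next sign: stand the short spacer in the pocket marked with one dot, then the medium in two dots, then the long in three dots, in that order, lowering each one (not dropping it) until it stands fully home and letting it go. Then take the carrier by its wooden handle, lift it about 12 cm off the bench without tipping it, and finish while still holding it there, level and steady in the air with all three spacers in it. Leave the other things on the bench where they are.

Things in the scene. Friction and masses are not known exactly. Their poses are not given: they have to be found in the camera images.
- carrier: Fixings carrier, loose, 0.5 kg: tray 198 (x) x 164 (y) x 32 mm high, a round pocket near each corner, 30 mm wide aluminium straps at the middles of its y ends, 142 mm high, joined by a wooden handle bar along y over the tray's middle. Pockets 1 to 3 carry one to three black dots; the fourth, wider, holds grub screws. Origin: centre of underside; x across the handle, y along it, z up.
- handle (a point): Middle of the wooden handle bar, 131 mm above the carrier's underside. The bar is 16 mm wide (carrier x), 22 mm high (120 to 142 mm above the underside) and 164 mm long (carrier y). The loaded carrier balances under this point. Axes as the carrier's.
- pocket1 (a point): Pocket 1 of the carrier (one dot drilled beside it, on the side towards the handle). Point: centre of the pocket's floor, 6 mm above the carrier's underside; the pocket is a round hole 27 mm in diameter and 26 mm deep, so its mouth is 26 mm above this point. At carrier x, y = (-72, 52) mm. Axes as the carrier's.
- pocket2 (a point): Pocket 2 of the carrier (two dots drilled beside it, on the side towards the handle). Point: centre of the pocket's floor, 6 mm above the carrier's underside; the pocket is a round hole 27 mm in diameter and 26 mm deep, so its mouth is 26 mm above this point. At carrier x, y = (72, 52) mm. Axes as the carrier's.
- pocket3 (a point): Pocket 3 of the carrier (three dots drilled beside it, on the side towards the handle). Point: centre of the pocket's floor, 6 mm above the carrier's underside; the pocket is a round hole 27 mm in diameter and 26 mm deep, so its mouth is 26 mm above this point. At carrier x, y = (72, -52) mm. Axes as the carrier's.
- short_spacer: The shortest of three plain aluminium barrel spacers: upright cylinder, 24 mm in diameter, 60 mm long, about 73 g, small tapped hole in its top end. Stands loose on the bench among the clutter. Origin: centre of its underside; z points up along its axis.
- medium_spacer: The middle of three plain aluminium barrel spacers: upright cylinder, 24 mm in diameter, 80 mm long, about 98 g, small tapped hole in its top end. Stands loose on the bench among the clutter. Origin: centre of its underside; z points up along its axis.
- long_spacer: The longest of three plain aluminium barrel spacers: upright cylinder, 24 mm in diameter, 100 mm long, about 122 g, small tapped hole in its top end. Stands loose on the bench among the clutter. Origin: centre of its underside; z points up along its axis.
- cap: Bystander, to be left where it is: aluminium cap disc 32 mm in diameter, 10 mm thick, with a 9 mm stub on top (20 mm in all), among the spacers. Origin: centre of its underside.
- tape_roll: Bystander, to be left where it is: roll of masking tape lying flat, 96 mm in diameter, 25 mm high. Origin: centre of its underside.
- screwdriver: Bystander, to be left where it is: screwdriver lying on the bench on the robot's side of the spacers, about 200 mm long, lying along its x. Origin: middle of its underside.
- squeegee: Bystander, to be left where it is: grey application squeegee 75 x 100 mm, 12 mm thick, with a felt edge. Origin: middle of its underside.
- tape_measure: Bystander, to be left where it is: tape measure standing on edge, 68 x 40 mm, 62 mm high. Origin: centre of its underside.
- adhesive: Bystander, to be left where it is: white plastic adhesive bottle, 48 mm in diameter, 130 mm high. Origin: centre of its underside.
- tub: Bystander, to be left where it is: small grey round tub, 68 mm in diameter, 50 mm high. Origin: centre of its underside.
- knife: Bystander, to be left where it is: dark metal utility knife lying flat, 140 mm handle, 22 mm high, along its x. Origin: middle of its underside.
Not all that is in view belongs to the job. Leave any turquoise look-alike of the short_spacer alone.

How it is judged (in metres and radians):
On the way, in this order (a step that is already met when the one before it is completed fails the run):
1. the short spacer stands home in pocket one and is let go (distance between short_spacer and pocket1 below 0.007 m and contact force between the fingers and short_spacer below 0.1 N), for 0.2 s.
2. then the medium spacer stands home in pocket two and is let go (distance between medium_spacer and pocket2 below 0.007 m and contact force between the fingers and medium_spacer below 0.1 N), for 0.2 s.
3. then the long spacer stands home in pocket three and is let go (distance between long_spacer and pocket3 below 0.007 m and contact force between the fingers and long_spacer below 0.1 N), for 0.2 s.
4. the loaded carrier is lifted clear and held level and steady in the gripper for half a second (height (world z) of carrier between 0.07 and 0.19 m and angle between carrier's own z axis and vertical below 0.1 rad and contact force between the fingers and carrier above 2 N and distance between the grasp point and handle below 0.09 m and linear speed of carrier below 0.03 m/s and angular speed of carrier below 0.15 rad/s and distance between short_spacer and pocket1 below 0.007 m and distance between medium_spacer and pocket2 below 0.007 m and distance between long_spacer and pocket3 below 0.007 m), for 0.5 s.
At the end, for the whole second after the job is handed in: Carrier held by the handle (fingers over 2 N, TCP within 90 mm of its middle), underside 70 to 190 mm above the bench, tilt under 0.1 rad, slower than 30 mm/s and 0.15 rad/s, leaning on nothing; each spacer's underside within 7 mm of the floor centre of its own pocket, fingers off it (all of step 4 and contact force between the fingers and short_spacer below 0.1 N and contact force between the fingers and medium_spacer below 0.1 N and contact force between the fingers and long_spacer below 0.1 N and contact force between carrier and adhesive below 0.1 N and contact force between carrier and tape_measure below 0.1 N and contact force between carrier and tub below 0.1 N); the arm keeps its last pose, push and grip.
It fails at once if the short spacer is dropped (moves faster than 0.6 m/s, a fall of some 20 mm, with the fingers off both it and the carrier) (linear speed of short_spacer above 0.6 m/s and contact force between the fingers and short_spacer below 0.1 N and contact force between the fingers and carrier below 0.1 N).
It fails at once if the medium spacer is dropped (moves faster than 0.6 m/s, a fall of some 20 mm, with the fingers off both it and the carrier) (linear speed of medium_spacer above 0.6 m/s and contact force between the fingers and medium_spacer below 0.1 N and contact force between the fingers and carrier below 0.1 N).
It fails at once if the long spacer is dropped (moves faster than 0.6 m/s, a fall of some 20 mm, with the fingers off both it and the carrier) (linear speed of long_spacer above 0.6 m/s and contact force between the fingers and long_spacer below 0.1 N and contact force between the fingers and carrier below 0.1 N).
It fails at once if the carrier is tipped more than 0.25 rad (angle between carrier's own z axis and vertical above 0.25 rad).
It fails at once if a bystander is moved more than 25 mm from where it stood (distance of any of cap, tape_roll, screwdriver, squeegee, tape_measure, adhesive, tub, knife from where it was at the start of the episode above 0.025 m).
It also fails if it takes over 72 s, if anything falls off the work surface, if the arm or the gripper's body presses on something with over 40 N, if the wrist force passes 120 N, or if a joint passes its speed limit or range.

## Working session

There is one attempt and no reset: what is moved stays moved. The work goes in short steps, each a Python script; the robot and the scene stay as the last script left them, time stands still between calls to the robot, and variables do not carry over. Pictures are saved under pics/ and viewed, at most 10 in all, crops included, and the job is handed in when it is done.

```bash
mkdir -p pics; python3 - <<'E'
from station import r
import cv2,pickle
d={}
for n in("top","side","wrist"):
    s=r.snapshot(n); d[n]=s; cv2.imwrite(f"pics/a_{n}.png",s["frame"][:,:,::-1])
    print(n,s["fx"],s["fy"],s["cx"],s["cy"],s["dist_coeffs"],(-s["R"].T@s["t"]).round(3),s["R"].round(2).tolist())
pickle.dump(d,open("a.pkl","wb"))
print(r.sense())
E
```

```text
top 376.8102279302639 376.8102279302639 325.6588365709708 200.77555657920547 [-0.08417763  0.          0.          0.          0.        ] [0.402 0.047 1.234] [[-0.03, -1.0, -0.02], [-0.99, 0.03, -0.11], [0.11, 0.02, -0.99]]
side 399.88775751402284 399.88775751402284 321.60948047720234 197.6676069026143 [-0.06639517  0.          0.          0.          0.        ] [ 0.311 -0.689  0.779] [[0.96, -0.27, -0.01], [-0.19, -0.64, -0.74], [0.19, 0.72, -0.67]]
wrist 308.8673172585923 308.8673172585923 317.6760214915433 200.91717594119075 [-0.014413  0.        0.        0.        0.      ] [ 0.207 -0.567  0.384] [[0.23, -0.97, -0.0], [-0.94, -0.23, 0.25], [-0.24, -0.06, -0.97]]
{'clock': 0.15, 'joints': array([-7.96811390e+01,  5.25418657e+00,  7.05653487e+01, -1.40662824e-03,
        1.04266817e+02, -3.24829352e+00]), 'joint_vel': array([ 0.08498163, -0.1910706 , -0.19480338, -0.05874059,  0.00870912,
        0.0319281 ]), 'joint_torque': array([ 1.25175298e-03, -4.47045386e+01, -4.06908488e+01,  6.99095149e-02,
        2.74882017e-02, -1.21836433e-04]), 'tcp_pos': array([ 0.14071065, -0.58306798,  0.24046301]), 'orientation': array([-1.79913710e+02, -3.53138506e-03,  1.35668062e+01]), 'contact_force': array([ 0.04249428,  0.28636398, -0.42764496]), 'torque': array([ 0.0458897 , -0.04710341, -0.02319037]), 'gripper_force': 0.0, 'opening': 0.08770492586542468}
```

View pics/a_top.png

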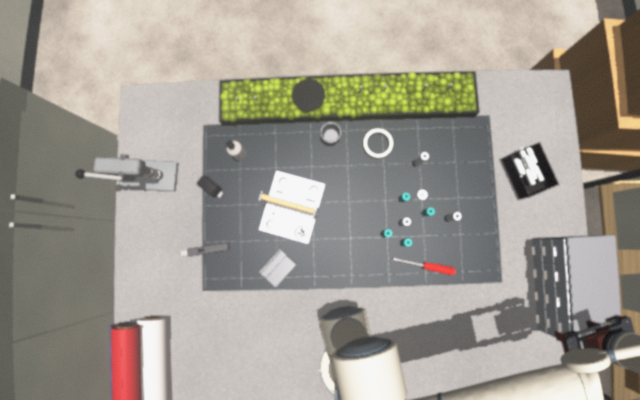

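View pics/a_side.png

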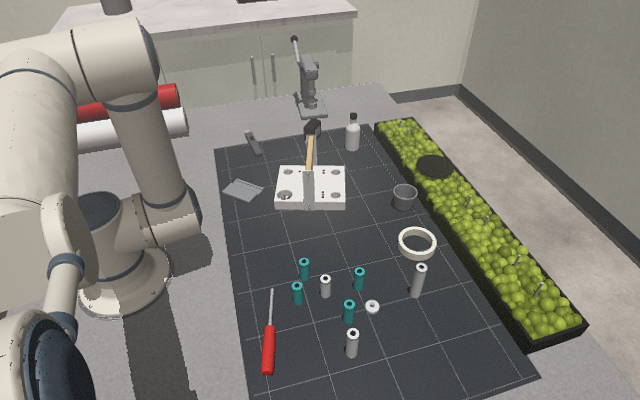

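Top view: white spacer-like objects are at (425,156), (457,216) and (407,222). The cap is at (422,195). Turquoise decoys are at (406,197), (430,212), (388,233) and (408,242). The carrier is at about (292,207), with its grub-screw pocket at lower right (300,230). Side view: whites at (419,280), (352,343) and (325,286), and the cap at (372,307). I'll check the heights and pick from a close crop.

```bash
cat > h.py <<'E'
import numpy as np,cv2
def K(s): return np.array([[s["fx"],0,s["cx"]],[0,s["fy"],s["cy"]],[0,0,1.]])
def ray(s,p,z):
    u=cv2.undistortPoints(np.array([[p]],float),K(s),np.array(s["dist_coeffs"]))[0,0]
    R,t=np.array(s["R"]),np.array(s["t"]);o=-R.T@t;d=R.T@np.r_[u,1]
    return o+d*(z-o[2])/d[2]
def proj(s,X):
    return cv2.projectPoints(np.array(X,float).reshape(-1,3),cv2.Rodrigues(np.array(s["R"]))[0],np.array(s["t"]),K(s),np.array(s["dist_coeffs"]))[0][:,0]
def blobs(m,amin,amax):
    n,l,st,c=cv2.connectedComponentsWithStats(m.astype(np.uint8))
    return [(c[i].round(1).tolist(),st[i].tolist()) for i in range(1,n) if amin<st[i,4]<amax]
E
python3 - <<'E'
import pickle,cv2,numpy as np
from h import *
d=pickle.load(open("a.pkl","rb"))
for n,roi in(("top",(370,510,130,260)),("side",(280,440,240,370))):
    f=d[n]["frame"]; h=cv2.cvtColor(f,cv2.COLOR_RGB2HSV)
    m=(h[...,1]<70)&(h[...,2]>(150 if n=="top" else 120)); k=np.zeros(m.shape,bool);k[roi[2]:roi[3],roi[0]:roi[1]]=1
    for b in blobs(m&k,15,900):print(n,b)
f=d["top"]["frame"];g=d["side"]["frame"]
a=cv2.resize(f[160:260,245:345],(400,400),interpolation=cv2.INTER_CUBIC)
b=cv2.resize(f[140:260,370:470],(333,400),interpolation=cv2.INTER_CUBIC)
c=cv2.resize(g[155:215,265:355],(300,200),interpolation=cv2.INTER_CUBIC)
e=cv2.resize(g[250:360,280:440],(291,200),interpolation=cv2.INTER_CUBIC)
cv=np.zeros((600,740,3),np.uint8);cv[:400,:400]=a;cv[:400,405:738]=b;cv[400:,:300]=c;cv[400:,310:601]=e
cv2.imwrite("pics/b.png",cv[:,:,::-1])
# candidates: white base points via side ray at top heights
E
```

```text
top ([382.8, 143.9], [370, 130, 24, 28, 283])
top ([424.6, 155.5], [420, 151, 10, 10, 77])
top ([422.2, 194.3], [417, 188, 12, 13, 120])
top ([457.0, 215.6], [453, 211, 9, 10, 77])
top ([406.7, 221.3], [402, 217, 10, 10, 81])
top ([390.1, 237.5], [386, 234, 12, 10, 24])
top ([397.0, 258.4], [393, 257, 11, 3, 20])
side ([417.9, 251.5], [398, 240, 39, 21, 377])
side ([419.3, 279.2], [412, 262, 16, 36, 238])
side ([325.4, 285.6], [320, 274, 11, 24, 165])
side ([371.9, 306.1], [365, 300, 15, 14, 156])
side ([352.4, 342.1], [347, 328, 12, 30, 228])
```

View pics/b.png

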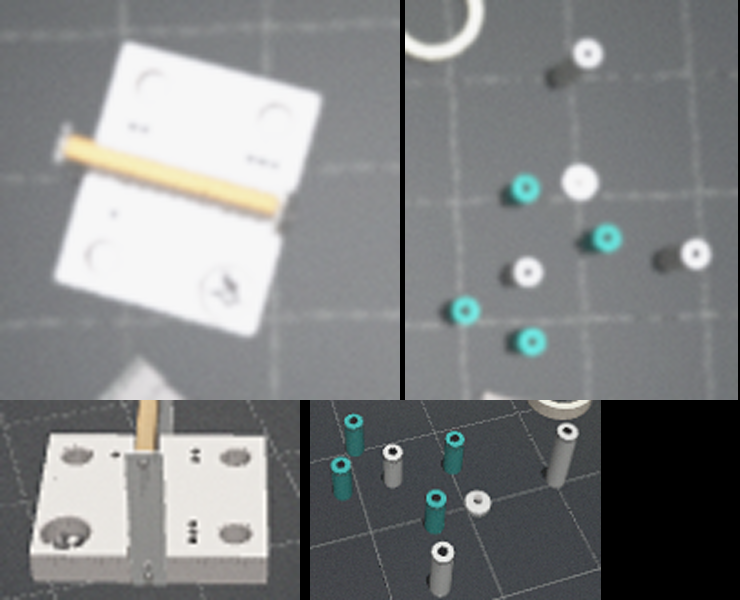

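The crop confirms it. Top view short = (407,221), medium = (457,216), long = (425,156), all white aluminium. In the crop the pocket with one dot is lower left, two dots upper left, three dots upper right, and the grub screws lower right.

```bash
python3 - <<'E'
import pickle,cv2,numpy as np
from h import *
d=pickle.load(open("a.pkl","rb"));s=d["top"];f=s["frame"];h=cv2.cvtColor(f,cv2.COLOR_RGB2HSV)
for n,p,z in(("short",(406.7,221.3),.06),("med",(457,215.6),.08),("long",(424.6,155.5),.1),("cap",(422.2,194.3),.01),("tubtop",(330,130),.05),("adh",(233,148),.13),("tm",(210,186),.062)):
    X=ray(s,p,z);print(n,X.round(4),"r",np.hypot(*X[:2]).round(3),"side px of top",proj(d["side"],X).round(1))
m=(h[...,0]>80)&(h[...,0]<100)&(h[...,1]>110)
k=np.zeros(m.shape,bool);k[130:260,370:510]=1
for b in blobs(m&k,15,900):print("turq",b[0],ray(s,b[0],.06).round(3))
# carrier
m=((h[...,1]<60)&(h[...,2]>190))|((h[...,0]>10)&(h[...,0]<30)&(h[...,1]>60));k[:]=0;k[165:250,254:330]=1
m=(m&k).astype(np.uint8)
m=cv2.morphologyEx(m,cv2.MORPH_CLOSE,np.ones((3,3)));n,l,st,c=cv2.connectedComponentsWithStats(m);i=1+st[1:,4].argmax()
mm=cv2.morphologyEx((l==i).astype(np.uint8),cv2.MORPH_OPEN,np.ones((9,9)))
cn=max(cv2.findContours(mm,0,1)[0],key=cv2.contourArea)
P=np.array([ray(s,p[0],.032)[:2] for p in cn.astype(float)],np.float32)
print("tray",cv2.minAreaRect(P),st[i])
w=((h[...,0]>10)&(h[...,0]<30)&(h[...,1]>60))&k
ys,xs=np.nonzero(w);Q=np.array([ray(s,p,.142)[:2] for p in np.c_[xs,ys]],np.float32);
print("handle",cv2.minAreaRect(Q),Q.mean(0))
v=cv2.fitLine(Q,cv2.DIST_HUBER,0,.01,.01).ravel();print(v, np.degrees(np.arctan2(v[1],v[0])))
E
```

```text
short [ 0.4551 -0.1782  0.06  ] r 0.489 side px of top [[325.4 278.6]]
med [ 0.4666 -0.3306  0.08  ] r 0.572 side px of top [[353.5 333.4]]
long [ 0.653  -0.2362  0.1   ] r 0.694 side px of top [[422.2 266.9]]
cap [ 0.5439 -0.2431  0.01  ] r 0.596 side px of top [[372.3 305.9]]
tubtop [0.7578 0.0517 0.05  ] r 0.76 side px of top [[407.1 190.3]]
adh [0.6891 0.3467 0.13  ] r 0.771 side px of top [[350.3 116. ]]
tm [0.5858 0.4397 0.062 ] r 0.732 side px of top [[311.5 124.7]]
turq [405.3, 196.4] [ 0.533 -0.178  0.06 ]
turq [429.4, 211.1] [ 0.485 -0.251  0.06 ]
turq [387.2, 232.7] [ 0.422 -0.116  0.06 ]
turq [406.9, 242.0] [ 0.391 -0.176  0.06 ]
tray ((0.515722930431366, 0.18406149744987488), (0.17309170961380005, 0.20340794324874878), 72.9771957397461) [ 259  171   66   73 3332]
handle ((0.5151186585426331, 0.1820199191570282), (0.15660272538661957, 0.018564371392130852), 73.18861389160156) [0.51284796 0.18677276]
[0.30897582 0.9510699  0.50092554 0.15296589] 72.00248
```

Geometry agrees across both views (reprojections within about 1–3 px). The pocket clearance is 1.5 mm, so I'll measure with the wrist camera at two opposite yaws to cancel its mounting error.

```bash
python3 - <<'E'
from station import r
import cv2,pickle,numpy as np
d={}
for n,p,ys in(("sp",[.525,-.25,.26],(163,-17)),("ca",[.515,.184,.27],(-17,163))):
    for y in ys:
        r.reach(p,[180,0,y]); r.wait(.3)
        st=r.sense();s=r.snapshot("wrist");d[n,y]=(s,st);print(n,y,st["tcp_pos"].round(4),st["orientation"].round(2),st["clock"])
pickle.dump(d,open("b.pkl","wb"))
a=np.hstack([d["sp",163][0]["frame"],d["sp",-17][0]["frame"]]);b=np.hstack([d["ca",163][0]["frame"],d["ca",-17][0]["frame"]])
cv2.imwrite("pics/c.png",cv2.resize(np.vstack([a,b]),(800,500),interpolation=cv2.INTER_AREA)[:,:,::-1])
E
```

```text
sp 163 [ 0.5248 -0.2505  0.2599] [-180.     -0.    162.94] 2.3
sp -17 [ 0.525 -0.25   0.26 ] [-180.    0.  -17.] 5.3
ca -17 [0.5153 0.1834 0.2699] [180.     0.   -17.06] 7.25
ca 163 [0.515 0.184 0.27 ] [-180.      0.    162.99] 10.25
```

View pics/c.png

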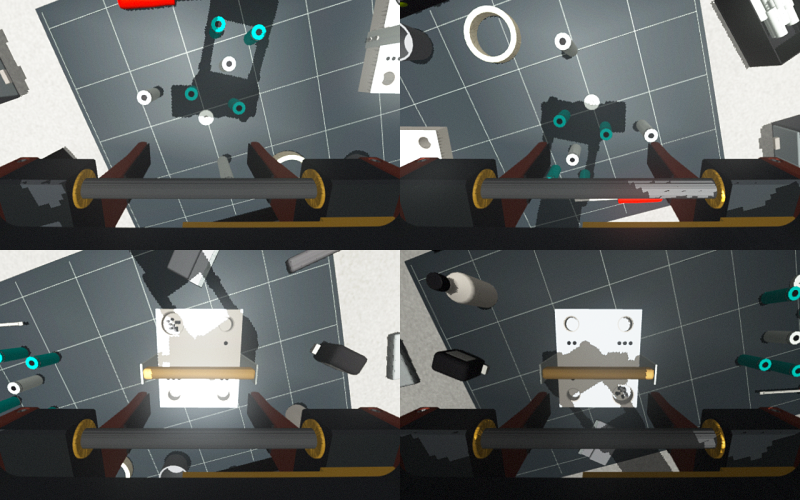

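Top row: both wrist views of the spacers. Short is at (229,63) in the left view and (572,160) in the right, medium at (144,97)/(651,135), long at (563,41) right. Bottom row: both carrier views, with all pockets and dots visible. Next I'll rectify onto the tray plane and fit the pocket rims, and measure the spacer tops.

```bash
python3 - <<'E'
import pickle,cv2,numpy as np
from h import *
d=pickle.load(open("b.pkl","rb"))
sp={"short":((.4551,-.1782),.06),"med":((.4666,-.3306),.08),"long":((.653,-.2362),.1)}
for y in(163,-17):
    s=d["sp",y][0];h=cv2.cvtColor(s["frame"],cv2.COLOR_RGB2HSV)
    for n,(p,z) in sp.items():
        u=proj(s,[*p,z])[0]
        m=((h[...,1]<60)&(h[...,2]>185)).astype(np.uint8);k=np.zeros_like(m);cv2.circle(k,tuple(int(v) for v in u),22,1,-1)
        cs=[c for c in cv2.findContours(m*k,0,1)[0] if len(c)>8]
        for c in cs:
            e=cv2.fitEllipse(c);print(n,y,"pred",u.round(1),"ell",np.round(e[0],1),np.round(e[1],1),"world",ray(s,e[0],z).round(4))
out=[]
a=np.radians(-17.);Rz=np.array([[np.cos(a),-np.sin(a)],[np.sin(a),np.cos(a)]]);c0=np.array([.515,.184]);q=.0006
jj,ii=np.meshgrid(np.arange(400),np.arange(360))
loc=np.c_[((180-ii)*q).ravel(),((200-jj)*q).ravel()]  # up=+x, left=+y carrier
W=np.c_[c0+loc@Rz.T,np.full(len(loc),.032)]
for y in(163,-17):
    s=d["ca",y][0];m=proj(s,W).astype(np.float32).reshape(360,400,2)
    o=cv2.remap(s["frame"],m[...,0],m[...,1],cv2.INTER_CUBIC);out.append(o)
im=np.hstack(out);cv2.imwrite("pics/d.png",im[:,:,::-1])
E
```

```text
short 163 pred [363.3 101.4] ell [366.1 101.7] [22.1 23.4] world [ 0.4562 -0.1755  0.06  ]
med 163 pred [228.  156.1] ell [229.5 155.9] [20.6 38. ] world [ 0.4669 -0.329   0.08  ]
short -17 pred [277.8 255.5] ell [275.4 255.1] [18.4 19.5] world [ 0.4565 -0.1757  0.06  ]
med -17 pred [403.6 216.3] ell [415.  216.6] [ 0.9 18.2] world [ 0.4626 -0.3425  0.08  ]
med -17 pred [403.6 216.3] ell [401.5 216.4] [20.1 21.6] world [ 0.4671 -0.3284  0.08  ]
med -17 pred [403.6 216.3] ell [411.  200.3] [0.9 8.7] world [ 0.4819 -0.3424  0.08  ]
long -17 pred [262.6  65.5] ell [261.   63.8] [25.4 33.3] world [ 0.6548 -0.2353  0.1   ]
```

View pics/d.png

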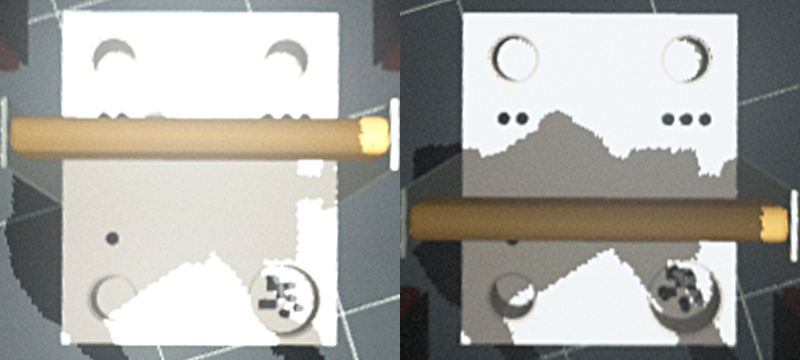

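Both rectified views show the tray aligned with the guess (yaw −17°), spanning columns 62–337 and rows 11–346, so the centre is within 1 mm. Dots and pockets match the described positions. Next is a subpixel fit of the edges and rims.

```bash
python3 - <<'E'
import cv2,numpy as np
im=cv2.imread("pics/d.png");g=cv2.GaussianBlur(cv2.cvtColor(im,cv2.COLOR_BGR2GRAY),(0,0),1.2).astype(float)
for n,o in(("163",g[:,:400]),("-17",g[:,400:])):
    gx=np.gradient(o,axis=1);gy=np.gradient(o,axis=0)
    def sub(v,sgn,lo,hi):
        w=np.clip(sgn*v[lo:hi],0,None);i=w.argmax();a=slice(max(i-2,0),i+3);return lo+(w[a]*np.arange(lo,hi)[a]).sum()/w[a].sum()
    def line(ps):
        ps=np.array(ps);v=cv2.fitLine(ps.astype(np.float32),cv2.DIST_HUBER,0,.01,.01).ravel();return v
    rows=[*range(25,100),*range(250,335)];cols=[*range(75,325)]
    for nm,ps in(("L",[(sub(gx[i],1,50,75),i) for i in rows]),("R",[(sub(gx[i],-1,325,350),i) for i in rows])):
        v=line(ps);print(n,nm,"col@180",(v[2]+(180-v[3])*v[0]/v[1]).round(2),"slope deg",np.degrees(v[0]/v[1]).round(2))
    for nm,ps in(("T",[(j,sub(gy[:,j],1,3,25)) for j in cols]),("B",[(j,sub(gy[:,j],-1,335,357)) for j in cols])):
        v=line(ps);print(n,nm,"row@200",(v[3]+(200-v[2])*v[1]/v[0]).round(2),"slope deg",np.degrees(v[1]/v[0]).round(2))
    for nm,(j,i) in(("p1",(113,299)),("p2",(113,60)),("p3",(287,60))):
        c=cv2.HoughCircles(o[i-34:i+34,j-34:j+34].astype(np.uint8),cv2.HOUGH_GRADIENT_ALT,1,20,param1=60,param2=.3,minRadius=20,maxRadius=25)
        if c is not None:print(n,nm,(c[0,0]+[j-34,i-34,0]).round(1), "local mm x,y",(180-(c[0,0,1]+i-34))*.6,(200-(c[0,0,0]+j-34))*.6)
E
```

```text
163 L col@180 111.19 slope deg 0.05
163 R col@180 662.53 slope deg -0.32
163 T row@200 14.25 slope deg 0.31
163 B row@200 680.14 slope deg 0.1
163 p1 [117.  297.   21.8] local mm x,y -70.200005 49.800003
163 p2 [114.   60.   21.6] local mm x,y 72.0 51.600002
-17 L col@180 111.57 slope deg -0.23
-17 R col@180 661.43 slope deg -0.28
-17 T row@200 15.68 slope deg 0.4
-17 B row@200 679.48 slope deg 0.37
-17 p1 [111.  295.   23.2] local mm x,y -69.0 53.4
-17 p2 [113.   58.   22.5] local mm x,y 73.200005 52.2
-17 p3 [285.   59.   22.5] local mm x,y 72.600006 -51.000004
```

Removing a doubled offset in the printout, the tray edges are 61.2/337.5 and 11.2/345.1 in one view and 61.6/336.4 and 12.7/344.5 in the other. That puts the carrier centre at (0.5161, 0.1842) with yaw −17.3°. The two yaws agree on the spacers to 0.3 mm. Next: grasp the short spacer and check it in hand.

```bash
cat >> h.py <<'E'
from station import r
C=np.array([.5161,.1842]);YAW=-17.3
def loc(x,y):
    a=np.radians(YAW);return C+np.array([[np.cos(a),-np.sin(a)],[np.sin(a),np.cos(a)]])@[x,y]
def say(t):
    s=r.sense();print(t,"t",round(s["clock"],2),"tcp",s["tcp_pos"].round(4),"op",round(s["opening"],4),"gf",round(float(s["gripper_force"]),1),"F",s["contact_force"].round(1));return s
def pick(p,zg,yaw,zu=.26,N=30):
    r.reach([*p,zu],[180,0,yaw]);r.servo_line([*p,zg],speed=.12);r.wait(.2);r.grab(N);say("grab")
    r.servo_line([*p,zu],speed=.12);say("up")
def held(n,zg,L,name):
    s=r.snapshot("wrist");st=r.sense();z=st["tcp_pos"][2]-zg+L
    u=proj(s,[*st["tcp_pos"][:2],z])[0]
    h=cv2.cvtColor(s["frame"],cv2.COLOR_RGB2HSV)
    x,y=u.astype(int);c=s["frame"][y-40:y+40,x-40:x+40]
    cv2.imwrite(name,cv2.resize(c,(400,400),interpolation=cv2.INTER_CUBIC)[:,:,::-1]);print("crop origin",x-40,y-40,"pred tcp px",u.round(1));return s,z
E
python3 - <<'E'
from h import *
import pickle
pick((.4564,-.1756),.05,163)
P=loc(-.072,.052);print(P)
r.reach([*P,.26],[180,0,162.7]);r.wait(.3);say("over")
s,z=held("short",.05,.06,"pics/e.png");pickle.dump((s,z),open("e.pkl","wb"))
E
```

```text
grab t 14.78 tcp [ 0.4564 -0.1756  0.05  ] op 0.0235 gf 30.0 F [-0.6  0.9 -0.1]
up t 16.68 tcp [ 0.4562 -0.1755  0.2592] op 0.0236 gf 30.0 F [ 0.4 -0.9 -1.7]
[0.46282072 0.25525855]
over t 18.56 tcp [0.4631 0.2547 0.2601] op 0.0234 gf 30.0 F [ 0.7 -0.4 -1.1]
crop origin 277 227 pred tcp px [317.2 267.2]
```

View pics/e.png

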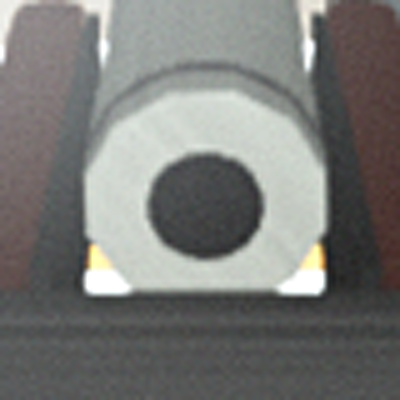

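The held spacer's hole sits at crop (206,206), px (318.2,268.2). The prediction is (317.2,267.2), so it is within 0.4 mm of the TCP. Lowering in steps with a force check.

```bash
cat >> h.py <<'E'
def place(P,zg,yaw,release=True):
    P=np.array(P);r.servo_line([*P,zg+.040],[180,0,yaw],speed=.12);r.wait(.4)
    f0=say("above")["contact_force"].copy();tries=[(0,0)]+[(a*np.cos(t),a*np.sin(t)) for a in(.001,.002) for t in np.arange(0,6.28,1.5708)]
    for dx in tries:
        Q=P+dx;r.servo_line([*Q,zg+.036],speed=.05);ok=True
        for b in(.031,.028,.024,.018,.012,.0085,.0065):
            r.servo_line([*Q,zg+b],speed=.03);r.wait(.1);f=r.sense()["contact_force"]-f0
            print(b,f.round(1),end="; ")
            if b>.015 and f[2]>6: ok=False;break
            if f[2]>6:break
        print()
        if ok:break
    st=say("down");print("used",dx,"bottom",st["tcp_pos"][2]-zg)
    if ok and b<.0125 and release:
        r.let_go();r.wait(.4);say("released");r.servo_line([*Q,.27],speed=.15)
    return ok
E
python3 - <<'E'
from h import *
place(loc(-.072,.052),.05,162.7)
say("end")
E
```

```text
above t 20.57 tcp [0.4629 0.2553 0.0901] op 0.0238 gf 30.0 F [0.  0.4 0.1]
0.031 [-0.2 -1.2 -0.5]; 0.028 [-0.3 -0.1 -1.1]; 0.024 [-0.4 -0.4 -0.2]; 0.018 [-0.6 -0.6  0.1]; 0.012 [-0.2 -0.4 -1.7]; 0.0085 [-0.1 -0.2 -1.3]; 0.0065 [-0.6 -0.9 -0.8]; 
down t 23.59 tcp [0.4628 0.2552 0.0565] op 0.0237 gf 30.0 F [-0.5 -0.6 -0.6]
used (0, 0) bottom 0.006478219653342124
released t 25.07 tcp [0.4628 0.2553 0.0565] op 0.088 gf 0.0 F [-0.3 -0.7  0.4]
end t 26.65 tcp [0.4626 0.2551 0.2688] op 0.0881 gf 0.0 F [-0.4  0.2  0.1]
```

Short went home without contact force. Now the medium, with the in-hand offset measured automatically.

```bash
cat >> h.py <<'E'
def hole(s,z):
    st=r.sense();u=proj(s,[*st["tcp_pos"][:2],z])[0];x,y=u.round().astype(int)
    g=cv2.cvtColor(s["frame"],cv2.COLOR_RGB2GRAY)[y-18:y+18,x-18:x+18]
    bl=blobs(cv2.threshold(g,0,255,cv2.THRESH_OTSU)[1]==0,60,900)
    print("pred",u.round(1),[( [b[0][0]+x-18,b[0][1]+y-18],b[1][4]) for b in bl])
    if not bl:return None
    b=min(bl,key=lambda b:np.hypot(b[0][0]-18,b[0][1]-18))
    X=ray(s,(b[0][0]+x-18,b[0][1]+y-18),z);o=X[:2]-st["tcp_pos"][:2];print("offset in hand mm",(o*1e3).round(2));return o
E
python3 - <<'E'
from h import *
s=r.snapshot("wrist");cv2.imwrite("pics/f0.png",s["frame"][:,:,::-1])
pick((.467,-.3287),.06,130)
P=loc(.072,.052);print(P)
r.reach([*P,.28],[180,0,162.7]);r.wait(.4);say("over")
s,z=held("m",.06,.08,"pics/f.png");hole(s,z)
E
```

```text
grab t 31.82 tcp [ 0.467  -0.3287  0.06  ] op 0.0234 gf 30.0 F [-0.3  0.4 -0.3]
up t 33.63 tcp [ 0.4668 -0.3286  0.259 ] op 0.0236 gf 30.0 F [-0.4  0.9 -0.8]
[0.60030627 0.21243657]
over t 36.04 tcp [0.6004 0.2121 0.28  ] op 0.0237 gf 30.0 F [ 0.4 -1.1 -1. ]
crop origin 277 237 pred tcp px [317.1 277.6]
pred [317.1 277.6] [([np.float64(317.1), np.float64(283.6)], 761)]
offset in hand mm [ 2.84 -0.87]
```

View pics/f.png

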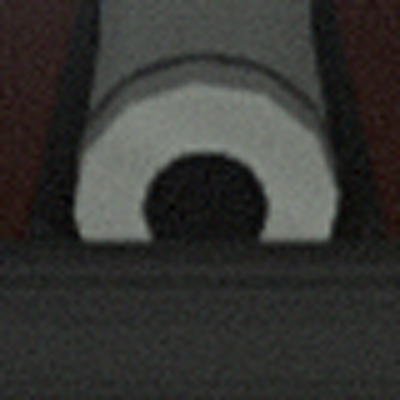

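In-hand view: the hole centre is near crop (205,210), within about 0.5 mm of the TCP. The automatic blob merged with the gripper bar, so I'm ignoring it. Placing.

```bash
python3 - <<'E'
from h import *
import pickle
if place(loc(.072,.052),.06,162.7):
    L=(.6543,-.2353)
    r.reach([*L,.27],[180,0,-17]);r.wait(.3);say("over long")
    s=r.snapshot("wrist");pickle.dump(s,open("g.pkl","wb"))
    u=proj(s,[*L,.1])[0];x,y=u.astype(int);print(u)
    c=cv2.resize(s["frame"][y-40:y+40,x-60:x+60],(600,400),interpolation=cv2.INTER_CUBIC);cv2.imwrite("pics/g.png",c[:,:,::-1])
E
```

```text
above t 38.14 tcp [0.6003 0.2124 0.1001] op 0.0234 gf 30.0 F [ 0.7  0.  -1.3]
0.031 [-0.4 -0.1 -0.1]; 0.028 [-1.3  0.4  0.9]; 0.024 [-0.8  0.1  1.1]; 0.018 [-0.1  0.7  1. ]; 0.012 [-0.3  0.1  1.5]; 0.0085 [-1.3 -1.3  0. ]; 0.0065 [-1.1 -0.1  0.4]; 
down t 41.16 tcp [0.6003 0.2125 0.0665] op 0.0236 gf 30.0 F [-0.5 -0.1 -1. ]
used (0, 0) bottom 0.006465020348178169
released t 42.64 tcp [0.6003 0.2124 0.0665] op 0.0876 gf 0.0 F [-0.2  0.4  0.3]
over long t 46.55 tcp [ 0.6544 -0.2349  0.27  ] op 0.0879 gf 0.0 F [ 0.1 -0.3  0.3]
[318.23654075 189.49432922]
```

View pics/g.png

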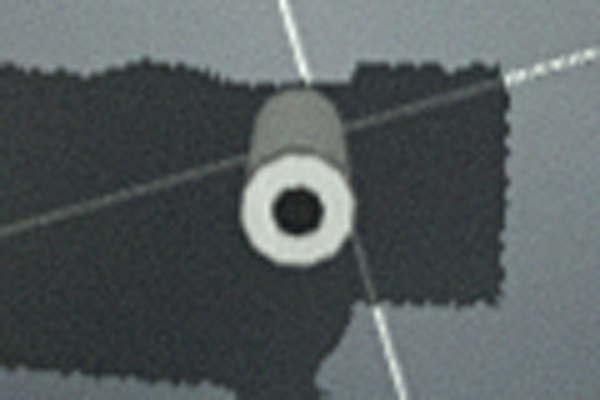

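The long spacer's hole is at px (317.2,190.8), which gives the final fix. The clock reads 46.5 s, so I'll keep the yaw, move briskly and place with the same force guard.

```bash
python3 - <<'E'
from h import *
import pickle
s=pickle.load(open("g.pkl","rb"));p=ray(s,(317.2,190.8),.1)[:2];print(p)
r.servo_line([*p,.07],speed=.2);r.grab(30);say("grab")
r.servo_line([*p,.26],speed=.2)
P=loc(.072,-.052);r.reach([*P,.26],[180,0,-17.3]);say("over")
zg=.07;r.servo_line([*P,zg+.036],speed=.14);r.wait(.3);f0=say("above")["contact_force"].copy()
for b,v in((.030,.03),(.026,.03),(.014,.04),(.0065,.03)):
    r.servo_line([*P,zg+b],speed=v);f=r.sense()["contact_force"]-f0;print(b,f.round(1))
    if f[2]>6:break
say("down")
if b<.01 and f[2]<12:
    r.let_go();r.wait(.2);r.servo_line([*P,.19],speed=.15);say("released")
    s=r.snapshot("wrist");cv2.imwrite("pics/i.png",s["frame"][:,:,::-1])
    s=r.snapshot("side");cv2.imwrite("pics/h.png",cv2.resize(s["frame"][110:230,240:400],(800,600),interpolation=cv2.INTER_CUBIC)[:,:,::-1])
E
```

```text
[ 0.65328604 -0.23386283]
grab t 48.75 tcp [ 0.6533 -0.2339  0.0699] op 0.0239 gf 30.0 F [ 0.3  0.1 -0.4]
over t 51.19 tcp [0.5698 0.1122 0.2598] op 0.0236 gf 30.0 F [-0.4 -0.1 -2.1]
above t 52.74 tcp [0.5696 0.1132 0.1065] op 0.0235 gf 30.0 F [-0.   0.4 -1.9]
0.03 [-0.3 -0.   0.1]
0.026 [-0.9 -0.5  0. ]
0.014 [-0.2 -0.5  0.2]
0.0065 [0.9 0.4 0.5]
down t 54.23 tcp [0.5692 0.1131 0.0763] op 0.0234 gf 30.0 F [ 0.9  0.8 -1.4]
released t 56.42 tcp [0.569  0.1131 0.1887] op 0.0877 gf 0.0 F [ 0.2  0.1 -0.8]
```

View pics/i.png

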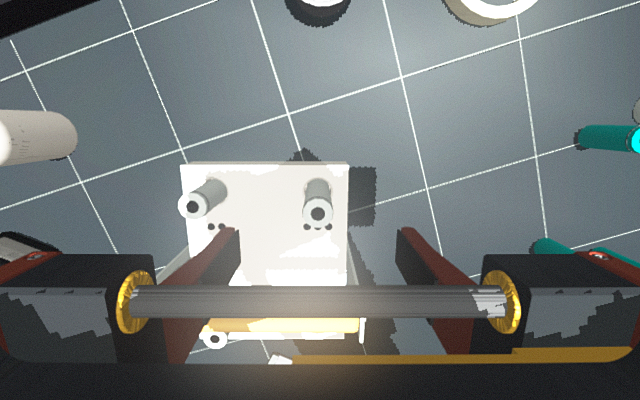

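The picture shows medium at (192,206) and long at (318,212) standing in their pockets, and short at (214,338). Now the handle.

```bash
python3 - <<'E'
from h import *
r.reach([*C,.19],[180,0,72.7]);r.wait(.15);r.servo_line([*C,.133],speed=.1);say("at");r.grab(50)
st=say("grab")
if st["opening"]>.01:
    p=st["tcp_pos"][:2]
    r.servo_line([*p,.253],speed=.06);r.wait(.8);st=say("up")
    s=r.snapshot("side");cv2.imwrite("pics/k.png",s["frame"][:,:,::-1])
    print(r.sense()["torque"].round(2))
E
```

```text
at t 58.67 tcp [0.5163 0.1843 0.1334] op 0.0878 gf 0.0 F [-0.6 -0.2 -1.4]
grab t 59.77 tcp [0.5155 0.1844 0.133 ] op 0.0156 gf 50.0 F [-4.9  0.9  2. ]
up t 62.72 tcp [0.5155 0.1844 0.253 ] op 0.016 gf 50.0 F [-0.8  0.6 -7.6]
[-0.08  0.04 -0.04]
```

View pics/k.png

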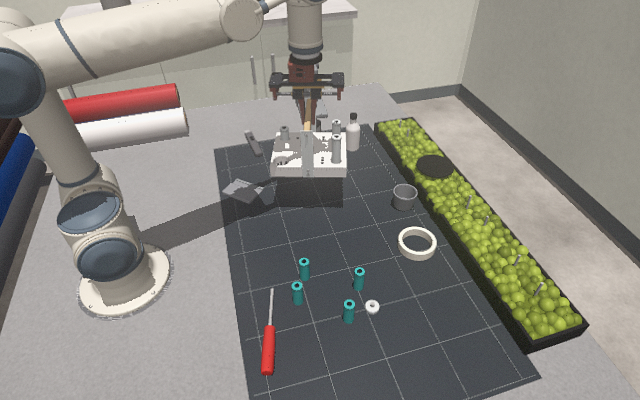

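The carrier hangs level at (310,155) with the three spacers in it, the bystanders are where they were, and the wrist load of 7.6 N matches the carrier's weight.

```bash
python3 -c "
from station import r
print(r.hand_in())"
```

```text
the job is handed in; nothing more can be done
None
```

I handed the job in at about 63 s: all three spacers are in their pockets and the carrier is held level by its handle about 12 cm up; the hand-in returned no verdict.

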